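# Snap the sensor housing shut and hold it square in the bonding fixture

### The job

Press the lid of the small metal instrument housing down until it snaps fully shut, then set the housing flat on the plate of the bonding fixture, hinge end to the far fence. Press it into the corner so that it bears firmly on the far and the left fence at once (more than 3 N on each), and finish while still holding and pressing it there, without letting go. Leave the other things on the bench where they are.

Things in the scene. Friction and masses are not known exactly. Their poses are not given: they have to be found in the camera images.
- housing: Loose rectangular aluminium housing, 84 (x) x 56 (y) x 42 mm high, 50 with the lid shut; 0.28 to 0.56 kg. Origin: centre of its underside, z up. The lid hinge is at the top of its +x end; a socket 13 mm across stands 13 mm out of its -x end, 20 mm up. The long sides (y = -28, +28 mm) are plain, to be gripped from above along y. Yaw within 0.5 rad of the robot's x axis.
- lid (a joint): Lid angle, rad: 0 shut, grows as it opens. Hinge line along the housing's y, 42 mm above its underside at the +x end; lid plate 84 long, 54 wide, 8 mm thick, free edge at the -x end. Starts ajar at 0.45 to 0.9, stays where put; a spring detent at 0.07 rad takes about 0.35 N m (4 N at the free edge, 8 N at mid length), past it the lid snaps to 0 and stays.
- lid_edge (a point): Middle of the free edge of the lid on its upper face (50 mm above the underside of the housing, over its -x end, when shut).
- housing_corner (a point): Bottom corner of the housing that belongs in the corner of the fixture: its +x (hinge end), +y (left) corner, at housing (42, 28, 0) mm.
- housing_front (a point): Other bottom corner of the same left side, at the socket end: housing (-42, 28, 0) mm.
- fixture: Bonding fixture fixed to the bench: dark steel plate 150 (x) x 130 (y) x 8 mm with two low aluminium fences on it, all ground smooth (friction about 0.2). Origin at the centre of the plate's underside; its +x points away from the robot, its +y to the left, yaw within about 0.35 rad.
- far_fence: Fence bar at the far side of the plate, along the fixture's y, 90 mm long (fixture y = -57 to +33 mm), 12 mm thick, top 12 mm above the plate (20 mm above the bench). Its bearing face looks to -x, at fixture x = +55 mm. Origin at the centre of its underside.
- left_fence: Fence bar at the left side of the plate, along the fixture's x, 90 mm long (fixture x = -50 to +40 mm), 12 mm thick, top 12 mm above the plate. Its bearing face looks to -y, at fixture y = +45 mm. Origin at the centre of its underside.
- fixture_corner (a point): Point on the plate's top (8 mm above the bench) where the planes of the two bearing faces meet: fixture (55, 45, 8) mm; axes as the fixture. housing_corner belongs here, the two frames parallel.
- small_mass: Bystander: small metal calibration mass with a knob, 20 mm across, 30 mm high, standing between the fixture and the housing. Origin under its centre.
- marker: Bystander: marker pen, 135 mm long, lying between the fixture and the housing.
- tape: Bystander: black tape roll, 57 mm across, 19 mm high, to the left.
- tee: Bystander: metal coaxial tee, 46 mm, to the left.
- tin: Bystander: flat round tin, 63 mm across, 22 mm high, to the right.
- driver: Bystander: red screwdriver, 179 mm long, to the right.
There are look-alikes about, which are no part of the job. Of the things shaped like the housing, the aluminium one is meant.

How it is judged:
On the way:
1. the lid is snapped shut past its detent (value of joint lid below 0.015 rad), for 0.2 s.
At the end, for the whole second after the job is handed in: Lid shut (under 0.02 rad); housing flat on the plate, hinge end to the far fence, left side to the left fence, its corner within 2.5 mm of the fixture corner, its side parallel within 3 mm over its length; still, held by the fingers, bearing on each fence with over 3 N through the last second (value of joint lid below 0.02 rad and x of housing_corner in the frame of fixture_corner between -0.0025 and 0.0025 m and y of housing_corner in the frame of fixture_corner between -0.0025 and 0.0025 m and z of housing_corner in the frame of fixture_corner between -0.0025 and 0.0025 m and y of housing_front in the frame of fixture_corner between -0.003 and 0.003 m and x of housing_front in the frame of fixture_corner below -0.08 m and angle between housing's own z axis and vertical below 0.06 rad and contact force between housing and far_fence above 3 N and contact force between housing and left_fence above 3 N and contact force between the fingers and housing above 3 N and linear speed of housing below 0.01 m/s); the arm keeps its last pose, push and grip.
It fails at once if a bystander was moved more than 30 mm (distance of any of small_mass, marker, tape, tee, tin, driver from where it was at the start of the episode above 0.03 m).
It also fails if it takes over 58 s, if anything falls off the work surface, if the arm or the gripper's body presses on something with over 40 N, if the wrist force passes 120 N, or if a joint passes its speed limit or range.

### The arm

A 6-joint arm with a two-finger parallel gripper is mounted at the origin on a cart in front of the work surface, level with it; the furniture and walls round the work are solid. World frame = base frame: x ahead of the robot, y to its left, z up, the work surface at z = 0. Lengths are in m, angles in rad, forces in N, time in s.
With the tool pointing down it reaches from about 0.35 to 0.975 m from the base axis. Payload 4.9 kg.
Tool frame: the origin (TCP) lies at the very end of the fingers, on their centre line; the grasp point (between the pads) lies 19 mm behind it (ctrl.grasp_offset is the distance from the TCP to the grasp point, in m); z points along the fingers, y is the line along which they close (so a half turn about z gives the same grasp; the last joint's range is limited). The gripper opens to 85 mm and grips with 20 to 120 N. Pads are 22 mm wide; open, the fingers measure 114 mm over their backs; the gripper's body (76 mm by 85 mm) begins 54 mm behind the grasp point. The pads swing forward as they close: fully open they stand 13 mm farther back than shut.
Start: joints at [1.061, 0.053, 1.613, -0, 1.476, -0.119], TCP at [0.238, 0.578, 0.192] pointing down, gripper open.
Joint ranges: [-3.01, 3.01], [-1.01, 2.22], [0.06, 2.58], [-1.02, 4.17], [0.09, 2.62], [-3.14, 3.14]. Speed limits (rad/s): [2.57, 2.57, 3.14, 3.14, 3.14, 3.14].

### API

Orientations are given as a rotation vector (axis times angle).
In Python, from station import ctrl, optics gives the robot as it stands.
- The arm moves only by the shell command python3 -m handwheel 'ROWS' [OPENING] [FORCE]. ROWS is JSON, a list of rows, each an object of numbers: "tx", "ty", "tz": the shift along the tool's x, y, z in mm; "roll": the turn about the tool's z in rad. A call has 1 to 12 rows; each row shifts and turns the commanded pose from where the row before left it, along the tool's axes as they then stand; what a row does not reach is not made up. A row lasts 1/12 s, in which the tool goes at most 41.7 mm and 7.16 degrees, less where a joint would pass 70% of its speed; a pose out of reach is approached as far as the arm can. A call with a gripper value outside its range is refused whole. OPENING is the finger opening in mm, from 0 to 85.4, set as the call begins (- or left out, the last holds). The fingers move at their own pace and stop on an object; FORCE is the grip in N (left out, the last holds). Time passes only in rows, so rows that do not move let the fingers close. It gives the time, the measured TCP pose, the force, the opening and the grip force at its end, in the units of the state.
- ctrl.get_obs(): the state, without advancing time (a new reading comes with each control period).
- optics.get_image(name): name is "side" or "top"; returns (picture, depth): 400x640x3 uint8, red, green, blue; 400x640 float32, m along the optical axis (not along the pixel's ray), 0 where there is no reading.
- optics.camera_params(name): a dict with "mtx" (3x3 intrinsics, pixels), "extrinsics" (4x4, takes a point from camera to world coordinates). Camera axes: x right, y down, z forward; pixel columns grow to the right and rows downward; lengths in m; the calibration is good to about 2 mm. A picture is of the moment at which its call begins. camera_params takes no time and is no camera call.
- ctrl.finish_job(): hands the job in; it is judged then, once.
The state is a dict: "t": time; "q": joint angles; "dq": joint speeds; "effort": joint torques, N m; "tool_pos": TCP position; "tool_rot": TCP orientation; "contact_force": force on the tool from outside, world axes, zero at the start; "wrist_torque": the same for the moment, N m; "opening": finger opening in m; "grip_force": force on a finger pad.
Only numpy, scipy, OpenCV 4.12 (cv2) and the standard library are available. Lean on these libraries where they do the work, as an engineer would, in place of code of your own. Each camera call takes 0.05 s, during which the arm holds its last target. There are 200 camera calls.

## Working session

There is one attempt and no reset: what is moved stays moved. The work goes in short steps, Python scripts to look and compute and a shell command to move; the robot and the scene stay as the last step left them, time stands still between calls to the robot, and variables do not carry over. Pictures are saved under pics/ and viewed, at most 10 in all, crops included, and the job is handed in when it is done.

```bash
mkdir -p pics; ls
cat > h.py <<'E'
import numpy as np, cv2
from station import ctrl, optics
def grab(n,tag):
    im,d=optics.get_image(n); cv2.imwrite(f'pics/{tag}.png',im[:,:,::-1]); np.save(f'pics/{tag}.npy',d); return im,d
def pt(n,d,u,v,w=1):
    p=optics.camera_params(n);K=p['mtx'];
    a=d[v-w:v+w+1,u-w:u+w+1];z=np.median(a[a>0])
    c=np.array([(u-K[0,2])/K[0,0]*z,(v-K[1,2])/K[1,1]*z,z,1]);return (p['extrinsics']@c)[:3]
def cloud(n,d):
    p=optics.camera_params(n);K=p['mtx'];v,u=np.mgrid[:400,:640]
    c=np.stack([(u-K[0,2])/K[0,0]*d,(v-K[1,2])/K[1,1]*d,d,np.ones_like(d)],-1)
    return (c@p['extrinsics'].T)[...,:3]
E
python3 - <<'E'
from h import *
for n in('top','side'):
    grab(n,n+'0'); p=optics.camera_params(n); print(n,p['mtx'].round(1).tolist(),p['extrinsics'].round(3).tolist())
o=ctrl.get_obs();print(o['t'],o['tool_pos'],o['tool_rot'],o['contact_force'],ctrl.grasp_offset)
E
```

```text
pics
top [[365.3, 0.0, 323.1], [0.0, 365.3, 197.7], [0.0, 0.0, 1.0]] [[-0.003, -0.991, 0.134, 0.397], [-1.0, 0.001, -0.013, -0.013], [0.012, -0.134, -0.991, 1.087], [0.0, 0.0, 0.0, 1.0]]
side [[471.6, 0.0, 323.7], [0.0, 471.6, 202.2], [0.0, 0.0, 1.0]] [[-0.999, -0.016, 0.04, 0.477], [-0.043, 0.405, -0.913, 1.387], [-0.002, -0.914, -0.405, 0.707], [0.0, 0.0, 0.0, 1.0]]
0.1 [0.23777378 0.57732162 0.19097853] [-6.09902457e-01 -3.08125416e+00  2.75251574e-03] [ 0.24793034 -0.53366685 -0.28982908] 0.0187
```

View pics/top0.png

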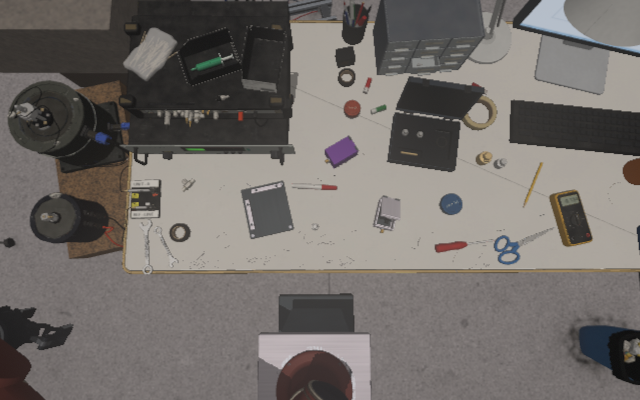

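View pics/side0.png

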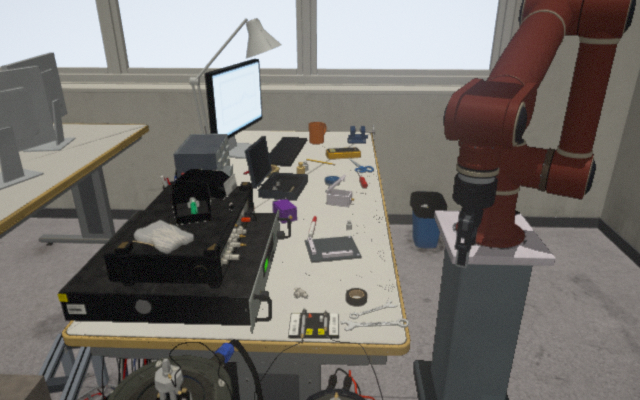

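Things shaped like the housing are the aluminium box with its lid ajar at top (388,212) and the purple box at (341,151). The aluminium one fits the description, and the fixture is at (268,210). I'll confirm this in an enlarged crop and measure from depth.

Run:
```python
from h import *
a=cv2.imread('pics/top0.png'); s=cv2.imread('pics/side0.png')
c1=cv2.resize(a[165:255,235:415],None,fx=4.4,fy=4.4,interpolation=cv2.INTER_CUBIC)
cv2.imwrite('pics/c1.png',c1)
c2=cv2.resize(s[170:270,290:370],None,fx=6,fy=6,interpolation=cv2.INTER_CUBIC)
cv2.imwrite('pics/c2.png',c2)
d=np.load('pics/top0.npy');P=cloud('top',d)
np.set_printoptions(linewidth=250)
print((P[190:236:2,368:408:2,2]*1000).round().astype(int))
print((P[178:244:3,238:302:3,2]*1000).round().astype(int))
```

```text
[[   3   -4    3   -4   -1    1    2    1    0    1   -2   -3    4    2   -3    2    2   -1    0    0]
 [  -1    0    0   -1    5    1    4    1    2    0    0    1   -2    3   -2    0   -2    1    1   -1]
 [   0    4   -2    1    0    2    2    2    0    0    1    0   -4    3    2    0   -2    3    0   -4]
 [   2    1    0    0    1    1    3   50   53   52    1    0   -3    5    3    0    0   -1    0   -3]
 [   6    1    0   -1    0    0   25   57   57   53   53   53   51   50   53    0   -1    0   -2   -1]
 [   0    0   -1    2    5    4   36   69   64   62   62   59   53   58   53   55   51   -1   -1   -1]
 [  -1   -1   -2   -1    2   -1   40   72   72   68   70   67   64   59   62   59   57    1    0    1]
 [   1    3    4   -3    0    9   41   77   79   76   74   74   69   66   66   64   67    2    4    1]
 [  -3    0    1    0   -1   20   43   86   83   82   80   75   77   73   70   75   70   -2   -1    0]
 [   1   -1    3    1   -2   32   13   92   88   87   85   84   82   82   82   80   78    2    1    0]
 [   4   -3    0   -3    1   42   17   97   95   92   89   90   87   8
[... 3056 characters left out ...]
    9   -1    0   -1]
 [   1   -3    2    4    8   19   10   11    9    4    8    7    6   12    8    8    8    5   11   -1    2    0]
 [   2   -1    3    3    9   14    9    8    8    8    8    9   10    7    6   11    8    8    6    5   -2   -3]
 [   3    0    2   -1    8    9   10    9   10    7   10   11    5    4    3    3   -1   -1    5    4   -3   -2]
 [   0    4   -3    4    8   10   11    9   13   10    4    0    1    1    2   -1    1    1    2    0   -2    0]
 [  -2   -1    4    0    3    6    1    1    1   -1   -1    3    0    1    0    2    5    0    4   -1    2   -1]
 [  -2    1   -1    3   -2    0    0    0    1   -2    1   -1    2    1   -3   -4   -1    5    2    1    1   -1]]
```

View pics/c1.png

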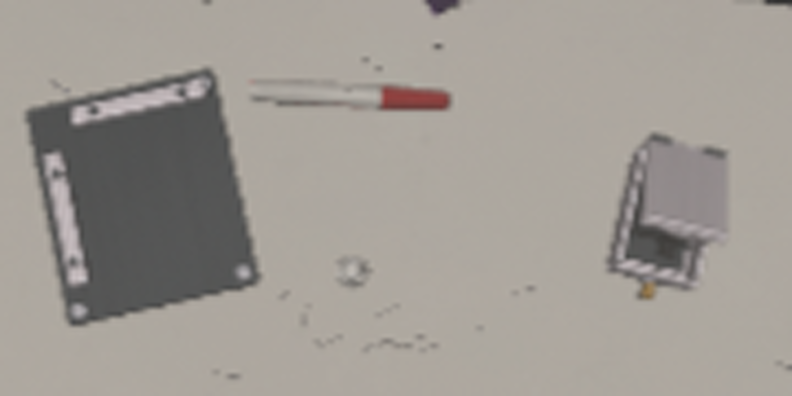

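View pics/c2.png

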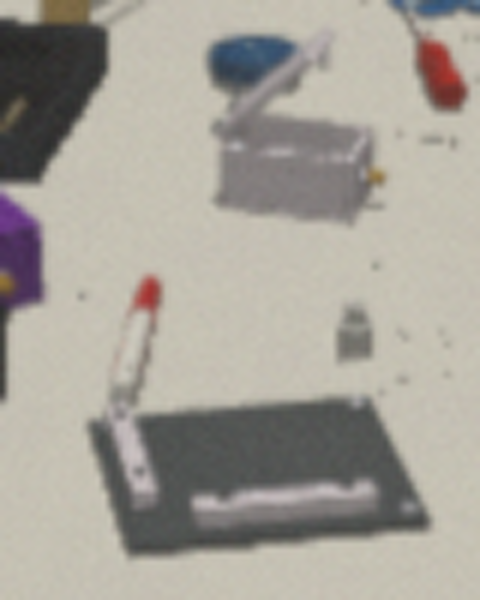

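The crops show the bare aluminium housing at top (388,212), with its lid ajar, the gold socket at (382,231) towards the robot and the hinge at the far end. The fixture is at (268,210), and the mass at (315,226) and pen at (315,187) lie between the two. Next I'll measure the poses.

```bash
cat >> h.py <<'E'
def ray(n,u,v,z):
    p=optics.camera_params(n);K=p['mtx'];E=p['extrinsics']
    r=E[:3,:3]@np.array([(u-K[0,2])/K[0,0],(v-K[1,2])/K[1,1],1]);o=E[:3,3]
    return o+r*(z-o[2])/r[2]
def proj(n,X):
    p=optics.camera_params(n);K=p['mtx'];c=np.linalg.inv(p['extrinsics'])@np.append(X,1);q=K@c[:3];return (q[:2]/q[2]).round(1)
E
python3 - <<'E'
from h import *
np.set_printoptions(precision=4,suppress=True)
im=cv2.imread('pics/top0.png');d=np.load('pics/top0.npy');P=cloud('top',d)
# fixture plate: everything 4..26mm above bench near it
g=im.max(2);m=(g<110).astype(np.uint8);n,l,st,_=cv2.connectedComponentsWithStats(m);k=l[215,275];v,u=np.where(l==k)
X=np.array([ray('top',a,b,.008)[:2] for a,b in zip(u,v)]).astype(np.float32)
r=cv2.minAreaRect(X);print('plate',r,cv2.boxPoints(r).tolist())
C=lambda x,y:(235+x/4.4-.4,165+y/4.4-.4)
for nm,(x,y) in dict(LT=(27,110),RT=(212,68),RB=(260,280),LB=(73,326)).items(): print(nm,ray('top',*C(x,y),.008))
for nm,(x,y) in dict(farL=(72,124),farR=(208,94),leftTop=(60,152),leftBot=(87,284)).items(): print('fence',nm,ray('top',*C(x,y),.020))
S=lambda x,y:(290+x/6-.4,170+y/6-.4)
for nm,(x,y) in dict(farL=(130,550),farR=(90,422),nearR=(372,400),nearL=(430,522)).items(): print('side plate',nm,ray('side',*S(x,y),.004))
print('H rim front L,R',ray('top',*C(612,270),.042),ray('top',*C(692,286),.042),'hinge L',ray('top',*C(640,155),.042))
print('side bottom',ray('side',*S(217,205),0),ray('side',*S(353,222),0))
# lid plane
a=P[200:216,384:398].reshape(-1,3);a=a[(a[:,2]>.06)&(a[:,2]<.13)];A=np.c_[a[:,:2],np.ones(len(a))]
w=np.linalg.lstsq(A,a[:,2],rcond=None)[0];print('lid grad',w,np.arctan(np.hypot(*w[:2])),'yaw',np.arctan2(-w[1],-w[0]),a.min(0),a.max(0))
b=P[190:236,360:410].reshape(-1,3);b=b[(b[:,2]>.008)&(b[:,2]<.2)];print(b.min(0),b.max(0))
for nm,(u0,v0) in dict(mass=(315,226)).items():print(nm,ray('top',u0,v0,.02))
print('mark',ray('top',337,187,.006),ray('top',292,185,.006))
E
```

```text
plate ((0.5080766677856445, 0.13988973200321198), (0.14915242791175842, 0.1284051537513733), 12.9749116897583) [[0.420989453792572, 0.1857089400291443], [0.44981953501701355, 0.06058216467499733], [0.595163881778717, 0.09407052397727966], [0.5663337707519531, 0.21919730305671692]]
LT [0.5672 0.2185 0.008 ]
RT [0.5961 0.0937 0.008 ]
RB [0.452  0.0599 0.008 ]
LB [0.4217 0.184  0.008 ]
fence farL [0.5558 0.1857 0.02  ]
fence farR [0.5761 0.095  0.02  ]
fence leftTop [0.5369 0.1932 0.02  ]
fence leftBot [0.4489 0.1732 0.02  ]
side plate farL [0.5642 0.2217 0.004 ]
side plate farR [0.5935 0.0948 0.004 ]
side plate nearR [0.4469 0.0648 0.004 ]
side plate nearL [0.4201 0.1898 0.004 ]
H rim front L,R [ 0.4563 -0.1712  0.042 ] [ 0.4458 -0.2231  0.042 ] hinge L [ 0.5317 -0.1912  0.042 ]
side bottom [ 0.5387 -0.1927  0.    ] [ 0.4557 -0.1707  0.    ]
lid grad [-0.9376  0.23    0.6051] 0.7677857623523013 yaw -0.24054550672790215 [ 0.4819 -0.2361  0.0603] [ 0.5288 -0.1898  0.109 ]
[ 0.4396 -0.2471  0.0092] [ 0.5448 -0.1742  0.1093]
mass [ 0.4577 -0.003   0.02  ]
mark [ 0.5753 -0.0688  0.006 ] [0.5814 0.0661 0.006 ]
```

```bash
cat >> h.py <<'E'
from scipy.spatial.transform import Rotation as Ro
def plan(x,y,z,yaw):
    """roll, then tx,ty,tz (mm) in the rolled tool frame, to TCP x,y,z with tool y along world yaw+90 (mod pi)"""
    o=ctrl.get_obs();p=np.array(o['tool_pos']);R=Ro.from_rotvec(o['tool_rot'])
    ty=R.as_matrix()[:,1];cur=np.arctan2(ty[1],ty[0]);e=(yaw+np.pi/2-cur+np.pi/2)%np.pi-np.pi/2
    R2=R*Ro.from_rotvec([0,0,-e]);
    print('t',round(o['t'],2),'pos',p.round(4),'toolz',R.as_matrix()[:,2].round(3),'toolyaw',round(cur,4),'q6',round(o['q'][5],2),'F',np.round(o['contact_force'],1),'open',round(o['opening'],4),'grip',round(o['grip_force'],1))
    print('roll %.4f'%-e,'then mm',((R2.inv().apply(np.array([x,y,z])-p))*1000).round(1), 'rolled x axis',R2.as_matrix()[:,0].round(3))
E
python3 -c "
from h import *
c,s=np.cos(-.25),np.sin(-.25); x=.491+c*-.008;y=-.208+s*-.008
plan(x,y,.135,-.25)"
```

```text
t 0.1 pos [0.2378 0.5773 0.191 ] toolz [-0.001 -0.002 -1.   ] toolyaw 1.18 q6 -0.12 F [ 0.2 -0.5 -0.3] open 0.0854 grip 0.0
roll -0.1408 then mm [-431.7 -698.2   57. ] rolled x axis [-0.969  0.247  0.   ]
```

```bash
python3 -m handwheel '[{"roll":-0.07},{"roll":-0.07},{"tx":-14.4,"ty":-23.3},{"tx":-14.4,"ty":-23.3},{"tx":-14.4,"ty":-23.3},{"tx":-14.4,"ty":-23.3},{"tx":-14.4,"ty":-23.3},{"tx":-14.4,"ty":-23.3},{"tx":-14.4,"ty":-23.3},{"tx":-14.4,"ty":-23.3},{"tx":-14.4,"ty":-23.3},{"tx":-14.4,"ty":-23.3}]' 0 20
python3 -m handwheel '[{"tx":-14.4,"ty":-23.3},{"tx":-14.4,"ty":-23.3},{"tx":-14.4,"ty":-23.3},{"tx":-14.4,"ty":-23.3},{"tx":-14.4,"ty":-23.3},{"tx":-14.4,"ty":-23.3},{"tx":-14.4,"ty":-23.3},{"tx":-14.4,"ty":-23.3},{"tx":-14.4,"ty":-23.3},{"tx":-14.4,"ty":-23.3}]'
python3 -m handwheel '[{"tx":-14.4,"ty":-23.3},{"tx":-14.4,"ty":-23.3},{"tx":-14.4,"ty":-23.3},{"tx":-14.4,"ty":-23.3},{"tx":-14.4,"ty":-23.3},{"tx":-14.4,"ty":-23.3},{"tx":-14.4,"ty":-23.3},{"tx":-14.4,"ty":-23.3},{"tx":-7,"ty":-12},{},{}]'
python3 -c "
from h import *
c,s=np.cos(-.25),np.sin(-.25); x=.491+c*-.008;y=-.208+s*-.008
plan(x,y,.11,-.25)"
```

```text
t 0.1 pos [0.2378 0.5773 0.191 ] toolz [-0.001 -0.002 -1.   ] toolyaw 1.18 q6 -0.12 F [ 0.2 -0.5 -0.3] open 0.0854 grip 0.0
roll -0.1408 then mm [-431.7 -698.1   82. ] rolled x axis [-0.969  0.247  0.   ]$[0]: bad value
$[0]: bad value
$[0]: bad value
```

```bash
python3 -m handwheel '[{"tx":0,"ty":0,"tz":0,"roll":-0.07}]' 0 20; python3 -m handwheel --help | head -20
```

```text
t: 0.18
tool_pos: [0.2378, 0.5774, 0.1912]
tool_rot: [-0.5, -3.101, 0.002]
contact_force: [1.2, -0.1, 0.6]
opening: 0.0753
grip_force: 0.0invalid input: not JSON, or not a number
```

```bash
python3 -m handwheel '[{"tx":0,"ty":0,"tz":0,"roll":-0.07},{"tx":-14.4,"ty":-23.3,"tz":0,"roll":0},{"tx":-14.4,"ty":-23.3,"tz":0,"roll":0},{"tx":-14.4,"ty":-23.3,"tz":0,"roll":0},{"tx":-14.4,"ty":-23.3,"tz":0,"roll":0},{"tx":-14.4,"ty":-23.3,"tz":0,"roll":0},{"tx":-14.4,"ty":-23.3,"tz":0,"roll":0},{"tx":-14.4,"ty":-23.3,"tz":0,"roll":0},{"tx":-14.4,"ty":-23.3,"tz":0,"roll":0},{"tx":-14.4,"ty":-23.3,"tz":0,"roll":0},{"tx":-14.4,"ty":-23.3,"tz":0,"roll":0},{"tx":-14.4,"ty":-23.3,"tz":0,"roll":0}]'
python3 -m handwheel '[{"tx":-14.4,"ty":-23.3,"tz":0,"roll":0},{"tx":-14.4,"ty":-23.3,"tz":0,"roll":0},{"tx":-14.4,"ty":-23.3,"tz":0,"roll":0},{"tx":-14.4,"ty":-23.3,"tz":0,"roll":0},{"tx":-14.4,"ty":-23.3,"tz":0,"roll":0},{"tx":-14.4,"ty":-23.3,"tz":0,"roll":0},{"tx":-14.4,"ty":-23.3,"tz":0,"roll":0},{"tx":-14.4,"ty":-23.3,"tz":0,"roll":0},{"tx":-14.4,"ty":-23.3,"tz":0,"roll":0},{"tx":-14.4,"ty":-23.3,"tz":0,"roll":0}]'
python3 -m handwheel '[{"tx":-14.4,"ty":-23.3,"tz":0,"roll":0},{"tx":-14.4,"ty":-23.3,"tz":0,"roll":0},{"tx":-14.4,"ty":-23.3,"tz":0,"roll":0},{"tx":-14.4,"ty":-23.3,"tz":0,"roll":0},{"tx":-14.4,"ty":-23.3,"tz":0,"roll":0},{"tx":-14.4,"ty":-23.3,"tz":0,"roll":0},{"tx":-14.4,"ty":-23.3,"tz":0,"roll":0},{"tx":-14.4,"ty":-23.3,"tz":0,"roll":0},{"tx":-7,"ty":-12,"tz":0,"roll":0},{"tx":0,"ty":0,"tz":0,"roll":0},{"tx":0,"ty":0,"tz":0,"roll":0}]'
python3 -c "
from h import *
c,s=np.cos(-.25),np.sin(-.25); x=.491+c*-.008;y=-.208+s*-.008
plan(x,y,.11,-.25)"
```

```text
t: 1.18
tool_pos: [0.3277, 0.2889, 0.1916]
tool_rot: [-0.392, -3.117, 0.001]
contact_force: [0.4, -0.2, 1.3]
opening: 0.0
grip_force: 0.0
t: 2.02
tool_pos: [0.4094, 0.0275, 0.1917]
tool_rot: [-0.393, -3.117, -0.0]
contact_force: [0.9, 0.3, 0.1]
opening: 0.0
grip_force: 0.0
t: 2.93
tool_pos: [0.4784, -0.1935, 0.1916]
tool_rot: [-0.394, -3.115, -0.002]
contact_force: [0.0, 0.4, -0.7]
opening: 0.0
grip_force: 0.0
t 2.93 pos [ 0.4784 -0.1935  0.1916] toolz [-0.001  0.001 -1.   ] toolyaw 1.3191 q6 -1.85 F [ 0.   0.4 -0.7] open 0.0 grip 0.0
roll -0.0017 then mm [ -7.9 -11.   81.5] rolled x axis [-0.969  0.247  0.001]
```

```bash
python3 -m handwheel '[{"tx":-8,"ty":-11,"tz":0,"roll":0},{"tx":0,"ty":0,"tz":20,"roll":0},{"tx":0,"ty":0,"tz":20,"roll":0},{"tx":0,"ty":0,"tz":20,"roll":0},{"tx":0,"ty":0,"tz":15,"roll":0},{"tx":0,"ty":0,"tz":10,"roll":0},{"tx":0,"ty":0,"tz":10,"roll":0},{"tx":0,"ty":0,"tz":10,"roll":0},{"tx":0,"ty":0,"tz":10,"roll":0},{"tx":0,"ty":0,"tz":10,"roll":0},{"tx":0,"ty":0,"tz":6,"roll":0},{"tx":0,"ty":0,"tz":0,"roll":0}]'
python3 -m handwheel '[{"tx":0,"ty":0,"tz":3,"roll":0},{"tx":0,"ty":0,"tz":3,"roll":0},{"tx":0,"ty":0,"tz":3,"roll":0},{"tx":0,"ty":0,"tz":2,"roll":0},{"tx":0,"ty":0,"tz":0,"roll":0}]'
```

```text
t: 3.93
tool_pos: [0.483, -0.2058, 0.0595]
tool_rot: [-0.393, -3.115, -0.002]
contact_force: [-0.4, 1.0, -0.3]
opening: 0.0001
grip_force: 0.0
t: 4.35
tool_pos: [0.4836, -0.2062, 0.0497]
tool_rot: [-0.393, -3.116, -0.0]
contact_force: [0.4, 0.2, -0.7]
opening: -0.0001
grip_force: 0.0
```

```bash
python3 -m handwheel '[{"tx":0,"ty":0,"tz":2,"roll":0},{"tx":0,"ty":0,"tz":2,"roll":0},{"tx":0,"ty":0,"tz":0,"roll":0}]'
python3 -m handwheel '[{"tx":0,"ty":0,"tz":-20,"roll":0},{"tx":0,"ty":0,"tz":-30,"roll":0},{"tx":0,"ty":0,"tz":-30,"roll":0},{"tx":30,"ty":0,"tz":-30,"roll":0},{"tx":30,"ty":0,"tz":0,"roll":0},{"tx":30,"ty":0,"tz":0,"roll":0},{"tx":0,"ty":0,"tz":0,"roll":0}]' 85
python3 - <<'E'
from h import *
im,d=grab('top','top1');s,_=grab('side','side1')
a=cv2.imread('pics/top1.png')[185:240,350:420]; b=cv2.imread('pics/side1.png')[180:220,310:370]
o=np.zeros((560,800,3),np.uint8)
o[:385,:490]=0
a=cv2.resize(a,None,fx=7,fy=7,interpolation=cv2.INTER_CUBIC);b=cv2.resize(b,None,fx=7,fy=7,interpolation=cv2.INTER_CUBIC)
print(a.shape,b.shape)
c=np.zeros((385+280,490,3),np.uint8)
cv2.imwrite('pics/c3.png',np.vstack([a[:300],np.pad(b,((0,0),(0,70),(0,0)))]))
P=cloud('top',d);np.set_printoptions(linewidth=250)
print((P[190:236:2,366:408:2,2]*1000).round().astype(int))
E
```

```text
t: 4.6
tool_pos: [0.4835, -0.2062, 0.0457]
tool_rot: [-0.393, -3.116, -0.0]
contact_force: [-0.1, -1.0, 0.6]
opening: -0.0002
grip_force: 0.0
t: 5.18
tool_pos: [0.3938, -0.1829, 0.1553]
tool_rot: [-0.394, -3.116, 0.0]
contact_force: [-0.0, -1.3, -0.3]
opening: 0.0833
grip_force: 0.0
(385, 490, 3) (280, 420, 3)
[[   1   -2    1   -1   -3    0   -1    1   -2    0    2    1    2   -3   -2    1    0   -1    2   -1    1]
 [   3    0   -2   -1    0    4    6    3    1    0    4   -1   -2    1   -3    2   -4    1    3   -1    1]
 [   0   -2    3    1    2    0    5    2    5    2   -2    0   -1    0    2    0    1    0   -1    2    1]
 [   2    0   -1    1    3    2    2    2    2   56    1    2   -1    4   -1    1   -2    0    1    0    3]
 [   2   -1    1    1    2    0   -1   22   56   56   55   51   49   50    1   -1    2   -5    2    2    2]
 [   0   -1    0    1    0   -2    4   34   58   59   57   54   55   54   52   54   54    0    2    2    3]
 [   0    4   -4    0    1   -1    3   42   60   63   59   59   60   56   55   57   55   57    2    2   -1]
 [  -1    3    0   -2    2    2 
[... 996 characters left out ...]
   89  479  492  497  501  502  509  516  516  515]
 [  -1    2    0    2   21   40    7    6   16   15   14  471  491  495  502  501  511  518  515  515  515]
 [   0    2    3    2    8   26   42   43   45   38  461  484  495  500  504  504  512  517  518  517  516]
 [  -1   -2    0    1   -3    0    1   -2   21   27  480  494  499  502  504  511  518  519  517  516  518]
 [   2    3    0    1    0    2    3    5   24  469  488  495  499  504  510  516  518  515  515  518  516]
 [   0   -3   -2    0    2    1   -1    0   20  483  492  497  501  505  510  518  518  517  517  516  517]
 [ 262  299    2  309    2    1    5    0  473  487  494  501  501  508  517  518  520  516  516  518  508]]
```

View pics/c3.png

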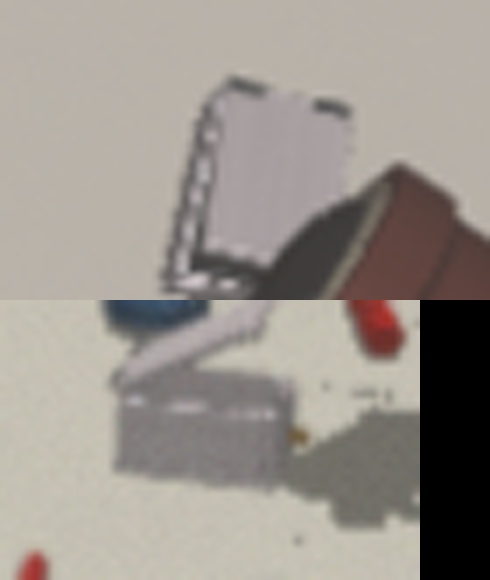

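The crop shows the lid still ajar, roughly 0.5 rad, with the box barely moved. I'll check where the finger touched relative to the lid.

Run:
```python
from h import *
np.set_printoptions(precision=4,suppress=True)
X=np.array([.4835,-.2062,.05]);print('touch pt px',proj('top',X),proj('side',X))
for t in('top0','top1'):
    d=np.load(f'pics/{t}.npy');P=cloud('top',d)
    a=P[198:224,380:400].reshape(-1,3);a=a[(a[:,2]>.052)&(a[:,2]<.13)];A=np.c_[a[:,:2],np.ones(len(a))]
    w=np.linalg.lstsq(A,a[:,2],rcond=None)[0]
    print(t,'angle',np.arctan(np.hypot(*w[:2])),'yaw',np.arctan2(-w[1],-w[0]),'lid height at touch xy',w@[X[0],X[1],1],'edge',a[np.argsort(a[:,0])[:5]].mean(0))
    b=P[190:236,366:390].reshape(-1,3);b=b[(b[:,2]>.036)&(b[:,2]<.047)];print('rim left',len(b),b[b[:,0]>.47].mean(0),b[b[:,0]<.47].mean(0),b.min(0),b.max(0))
o=ctrl.get_obs();print(o['q'],o['tool_pos'],o['t'])
```

```text
touch pt px [386.2 216.2] [341. 190.]
top0 angle 0.7342726171942924 yaw -0.23520208978003931 lid height at touch xy 0.1022361254939001 edge [ 0.4726 -0.2288  0.103 ]
rim left 66 [ 0.5037 -0.1868  0.0421] [ 0.4567 -0.1934  0.0418] [ 0.4502 -0.2141  0.0366] [ 0.5371 -0.1749  0.0463]
top1 angle 0.5028935485072785 yaw -0.27402699139314923 lid height at touch xy 0.08118992633730465 edge [ 0.4657 -0.2013  0.0863]
rim left 63 [ 0.5018 -0.186   0.0412] [ 0.4582 -0.1885  0.0417] [ 0.4533 -0.2038  0.0363] [ 0.5373 -0.1747  0.0455]
[-0.605  -0.4021  2.0726  0.0001  1.4695 -1.9245] [ 0.3967 -0.1841  0.1558] 5.2833
```

```bash
python3 -m handwheel '[{"tx":-30,"ty":0,"tz":0,"roll":0},{"tx":-30,"ty":0,"tz":0,"roll":0},{"tx":-30,"ty":0,"tz":0,"roll":0},{"tx":0,"ty":0,"tz":20,"roll":0},{"tx":0,"ty":0,"tz":20,"roll":0},{"tx":0,"ty":0,"tz":15,"roll":0},{"tx":0,"ty":0,"tz":0,"roll":0},{"tx":0,"ty":0,"tz":0,"roll":0}]' 0
python3 - <<'E'
from h import *
s,_=grab('side','side2');t,d=grab('top','top2')
o=ctrl.get_obs();p=o['tool_pos'];print(p,proj('side',p),proj('top',p))
b=cv2.resize(cv2.imread('pics/side2.png')[110:220,290:400],None,fx=5,fy=5,interpolation=cv2.INTER_CUBIC)
cv2.imwrite('pics/c4.png',b)
E
```

```text
t: 5.95
tool_pos: [0.4843, -0.2062, 0.0994]
tool_rot: [-0.392, -3.115, -0.002]
contact_force: [0.7, -0.0, 0.7]
opening: 0.0
grip_force: 0.0
[ 0.48531964 -0.20699674  0.10171704] [340.7 176.7] [389.9 214. ]
```

View pics/c4.png

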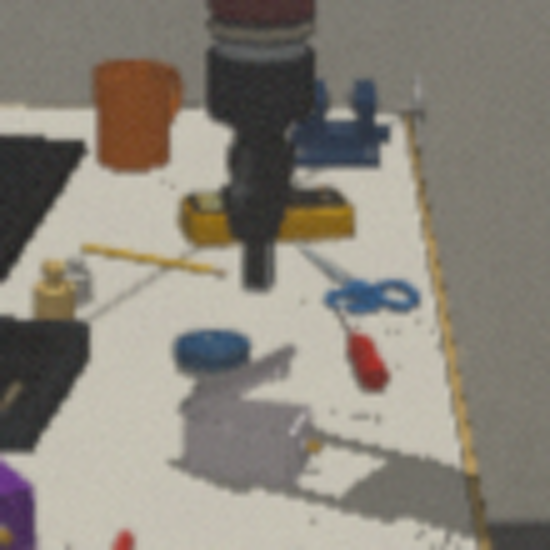

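Run:
```python
from h import *
np.set_printoptions(precision=3,suppress=True,linewidth=200)
P=cloud('side',np.load('pics/side2.npy'))
for v in range(140,172,2):
    r=P[v,332:352]; m=(r[:,1]>-.26)&(r[:,1]<-.1)&(r[:,2]>.06)&(r[:,2]<.4)
    print(v,m.sum(),r[m].mean(0) if m.any() else '', r[m][:,0].min() if m.any() else '',r[m][:,0].max() if m.any() else '')
# top view: points above bench between z .1 and .3 near
P=cloud('top',np.load('pics/top2.npy'));Q=P[150:300,300:500].reshape(-1,3)
m=(Q[:,2]>.1)&(Q[:,2]<.45);print(m.sum(),Q[m].min(0),Q[m].max(0))
```

```text
140 15 [ 0.482 -0.185  0.245] 0.4575973803378053 0.5066009404462255
142 14 [ 0.484 -0.181  0.239] 0.46106528775977335 0.5066278033330982
144 14 [ 0.484 -0.184  0.231] 0.46085952254514867 0.5064997897790763
146 12 [ 0.484 -0.179  0.225] 0.46464080633397864 0.5030050331474619
148 14 [ 0.487 -0.166  0.222] 0.4645209337205185 0.5089502219305037
150 14 [ 0.487 -0.17   0.214] 0.4641945824123563 0.5089837113162174
152 13 [ 0.489 -0.17   0.206] 0.46773780602451953 0.5091947936367005
154 11 [ 0.489 -0.172  0.199] 0.47121805050771454 0.5057550772139912
156 9 [ 0.486 -0.18   0.189] 0.4711042432676146 0.5025019002105698
158 7 [ 0.485 -0.181  0.181] 0.47454691812340505 0.4955800878018992
160 7 [ 0.485 -0.195  0.169] 0.4744267110161177 0.4956666830391985
162 7 [ 0.485 -0.195  0.162] 0.47429837850613726 0.49562164687013915
164 7 [ 0.485 -0.197  0.153] 0.474187473677774 0.4955041716237405
166 7 [ 0.485 -0.194  0.147] 0.47406931154498555 0.49539255157131745
168 5 [ 0.485 -0.195  0.139] 0.4775137888358791 0.4917525025015002
170 0   
1610 [ 0.383 -0.274  0.213] [ 0.551 -0.083  0.45 ]
```

The side depth puts the fingertips at z≈0.137 while the reported TCP is 0.100. The real end is therefore about 37 mm above the reported one, which also explains the 0.50 rad lid angle. x and y agree. I'll press deeper, with force checks.

```bash
python3 -m handwheel '[{"tx":0,"ty":0,"tz":20,"roll":0},{"tx":0,"ty":0,"tz":20,"roll":0},{"tx":0,"ty":0,"tz":10,"roll":0},{"tx":0,"ty":0,"tz":8,"roll":0},{"tx":0,"ty":0,"tz":8,"roll":0},{"tx":0,"ty":0,"tz":8,"roll":0},{"tx":0,"ty":0,"tz":0,"roll":0}]'
python3 -m handwheel '[{"tx":0,"ty":0,"tz":3,"roll":0},{"tx":0,"ty":0,"tz":3,"roll":0},{"tx":0,"ty":0,"tz":0,"roll":0}]'
python3 -m handwheel '[{"tx":0,"ty":0,"tz":2,"roll":0},{"tx":0,"ty":0,"tz":2,"roll":0},{"tx":0,"ty":0,"tz":0,"roll":0}]'
```

```text
t: 6.63
tool_pos: [0.4837, -0.2061, 0.0255]
tool_rot: [-0.393, -3.115, -0.001]
contact_force: [-0.4, 0.1, -0.1]
opening: -0.0004
grip_force: 0.0
t: 6.88
tool_pos: [0.4843, -0.2065, 0.0204]
tool_rot: [0.393, 3.117, -0.0]
contact_force: [-0.6, -0.8, -0.1]
opening: 0.0001
grip_force: 0.0
t: 7.13
tool_pos: [0.4841, -0.2064, 0.0163]
tool_rot: [-0.393, -3.117, -0.0]
contact_force: [-0.7, 0.0, -0.0]
opening: -0.0003
grip_force: 0.0
```

```bash
for i in 1; do python3 -m handwheel '[{"tx":0,"ty":0,"tz":2,"roll":0},{"tx":0,"ty":0,"tz":0,"roll":0}]'; done
python3 -m handwheel '[{"tx":0,"ty":0,"tz":2,"roll":0},{"tx":0,"ty":0,"tz":0,"roll":0}]'
python3 -m handwheel '[{"tx":0,"ty":0,"tz":1,"roll":0},{"tx":0,"ty":0,"tz":0,"roll":0}]'
```

```text
t: 7.3
tool_pos: [0.4844, -0.2066, 0.0147]
tool_rot: [0.393, 3.117, -0.0]
contact_force: [-0.3, 0.6, -0.3]
opening: 0.0001
grip_force: 0.3
t: 7.47
tool_pos: [0.4843, -0.2066, 0.0136]
tool_rot: [-0.393, -3.116, -0.0]
contact_force: [-3.6, 1.9, 6.9]
opening: -0.0002
grip_force: 3.5
t: 7.63
tool_pos: [0.4842, -0.2066, 0.0133]
tool_rot: [-0.392, -3.116, -0.0]
contact_force: [-6.0, 2.6, 12.3]
opening: -0.0002
grip_force: 5.5
```

```bash
python3 -m handwheel '[{"tx":0,"ty":0,"tz":2,"roll":0},{"tx":0,"ty":0,"tz":0,"roll":0},{"tx":0,"ty":0,"tz":0,"roll":0}]'
python3 -m handwheel '[{"tx":0,"ty":0,"tz":-6,"roll":0},{"tx":0,"ty":0,"tz":-30,"roll":0},{"tx":0,"ty":0,"tz":-30,"roll":0},{"tx":0,"ty":0,"tz":-30,"roll":0},{"tx":0,"ty":30,"tz":0,"roll":0},{"tx":0,"ty":30,"tz":0,"roll":0},{"tx":0,"ty":0,"tz":0,"roll":0}]' 85
python3 - <<'E'
from h import *
np.set_printoptions(precision=4,suppress=True,linewidth=250)
t,d=grab('top','top3');s,ds=grab('side','side3')
P=cloud('top',d)
print((P[186:236:2,366:408:2,2]*1000).round().astype(int))
Q=P[180:240,355:410].reshape(-1,3);m=(Q[:,2]>.044)&(Q[:,2]<.06);print(m.sum(),Q[m].mean(0),cv2.minAreaRect(Q[m][:,:2].astype(np.float32)))
P=cloud('side',ds);Q=P.reshape(-1,3);m=(Q[:,0]>.43)&(Q[:,0]<.56)&(Q[:,1]>-.26)&(Q[:,1]<-.15)&(Q[:,2]>.044)&(Q[:,2]<.08);print(m.sum(),Q[m].mean(0),Q[m].min(0),Q[m].max(0))
E
```

```text
t: 7.88
tool_pos: [0.4844, -0.2067, 0.0105]
tool_rot: [-0.393, -3.117, 0.0]
contact_force: [-3.3, 1.1, 7.6]
opening: 0.0001
grip_force: 3.3
t: 8.47
tool_pos: [0.5002, -0.1451, 0.1064]
tool_rot: [0.388, 3.116, 0.002]
contact_force: [0.6, -0.5, -1.1]
opening: 0.0834
grip_force: 0.0
[[ 476  473  475  462  464  462  464  463  463  465  467  466  464  466  465  467  466  463  465  464  465]
 [ 474  475  458  461  461  461  462  462  463  465  463  465  465  465  466  464  462  466  466  466  465]
 [ 476  473  458  459  458  459  460  461  460  461  464  462  461  464  463  464  466  464  465  464  464]
 [ 477  455  456  455  457  458  459  460  461  461  463  463  463  463  464  462  464  463  466  464  463]
 [ 476  451 1087  454  455  456  458  459  459  459  460  460  461  462  463  463  465 1087  463  463  465]
 [ 444  449  449  448  452  454  453  458  456  458  459  459  461  464  462  461  462  463  463  463  465]
 [ 440  443  445  449  450  451  454  453  454  454  455  456  457  460  460  462  462  463  462  463  461]
 [ 435  438  440  441  445  447  450  450  453  452  454  456  
[... 1401 characters left out ...]
1   49   49   50    2  410  429  446  463  477]
 [   5   -1    1    2    5   -3    1    3   26   28   44   50   54   49   52    0  418  438  454  469  482]
 [  -3   -1    1    0   -2    2    3    1   25    0   -1    0    6    3    1  408  427  443  460  474  482]
 [  -4   -1    4    1    0   -2   -1    0   23   -1    1    4   -1   -1   -1  414  432  451  466  483  485]
 [ 490  489    6   -1   -2    2    3    1    1    0    2    2    3   -1  404  423  441  458  474  484  487]]
249 [ 0.4693 -0.2073  0.0503] ((0.47265899181365967, -0.20612910389900208), (0.054230812937021255, 0.043295718729496), 75.00911712646484)
143 [ 0.4905 -0.2031  0.0478] [ 0.4469 -0.2438  0.0446] [ 0.5343 -0.1707  0.053 ]
```

The lid now reads a flat 50 mm all over, so it's shut. Next: refine the housing pose from the side cloud and find the open finger tip height.

Run:
```python
from h import *
np.set_printoptions(precision=4,suppress=True,linewidth=250)
P=cloud('side',np.load('pics/side3.npy'));Q=P.reshape(-1,3)
m=(Q[:,0]>.44)&(Q[:,0]<.55)&(Q[:,1]>-.215)&(Q[:,1]<-.15)&(Q[:,2]>.008)&(Q[:,2]<.040)
a=Q[m];k=np.polyfit(a[:,0],a[:,1],1)
for _ in range(3):
    r=a[:,1]-np.polyval(k,a[:,0]);g=abs(r)<.008;k=np.polyfit(a[g,0],a[g,1],1)
print('left face',g.sum(),'yaw',np.arctan(k[0]),'y at .49',np.polyval(k,.49),np.std(r),'x range',a[g][:,0].min(),a[g][:,0].max())
m=(Q[:,0]>.42)&(Q[:,0]<.58)&(Q[:,1]>-.25)&(Q[:,1]<-.02)&(Q[:,2]>.07)&(Q[:,2]<.25)
f=Q[m];
for z in np.arange(.12,.25,.006):
    h=f[abs(f[:,2]-z)<.003];print(round(z,3),len(h),*(np.percentile(h,[5,95],axis=0).ravel() if len(h) else ''))
im=cv2.imread('pics/side3.png');cv2.imwrite('pics/c5.png',cv2.resize(im[120:220,290:390],None,fx=6,fy=6,interpolation=cv2.INTER_CUBIC))
print(ctrl.get_obs()['tool_pos'])
```

```text
left face 178 yaw -0.21875534318565334 y at .49 -0.1791315715877296 0.008765633457322777 x range 0.453953047840591 0.5379813014343376
0.12 0
0.126 0
0.132 0
0.138 0
0.144 0
0.15 0
0.156 7 0.48937439619293727 -0.19662630558073985 0.15457711151995607 0.5144984438258221 -0.09546936804575028 0.15802283664168798
0.162 25 0.47851877803930454 -0.1919789432439265 0.15978101282335022 0.5193532554791441 -0.09237856199042623 0.16486993015768797
0.168 21 0.4813962767552239 -0.19235339073773283 0.16501715010258367 0.521068120754204 -0.09147339677917543 0.16992852751519993
0.174 22 0.47817234920608725 -0.18729604531891675 0.1716741879466313 0.5173324837750087 -0.08835407988044258 0.17681327960895538
0.18 24 0.48206243888453554 -0.18968938775490524 0.17753160467634638 0.5204366520759817 -0.086686917751014 0.18269716679891815
0.186 20 0.4781594830009282 -0.19148232451551206 0.1833612955587176 0.5174033299830693 -0.08525092577602034 0.1886290979678652
0.192 18 0.481746363370137 -0.19217277510735398 0.18915360574281204 0.5180448719174501 -0.08672058934708025 0.19447019485587627
0.198 12 0.473342079424
[... 457 characters left out ...]
13791789876879 0.21861571471356164
0.222 23 0.4751438492370218 -0.17799663301715885 0.2197879732008993 0.5265115343587456 -0.07457720914671029 0.22461418601034228
0.228 22 0.4720718025156974 -0.20373235854602853 0.2251399528317263 0.5266769813727157 -0.07522465505339135 0.22959047864819787
0.234 38 0.4748172920633034 -0.20231861938143614 0.23161311357618777 0.524214871031084 -0.07364479237343353 0.2366994590103134
0.24 29 0.47886225815784855 -0.17749458055561054 0.237216771304757 0.5257776257339534 -0.07538219733252483 0.24272682326881756
0.246 35 0.47455895050748165 -0.19999965048206525 0.24406917586308352 0.5248422913482083 -0.07506157896745368 0.24898851368167926
[ 0.4992 -0.1476  0.1055]
```

View pics/c5.png

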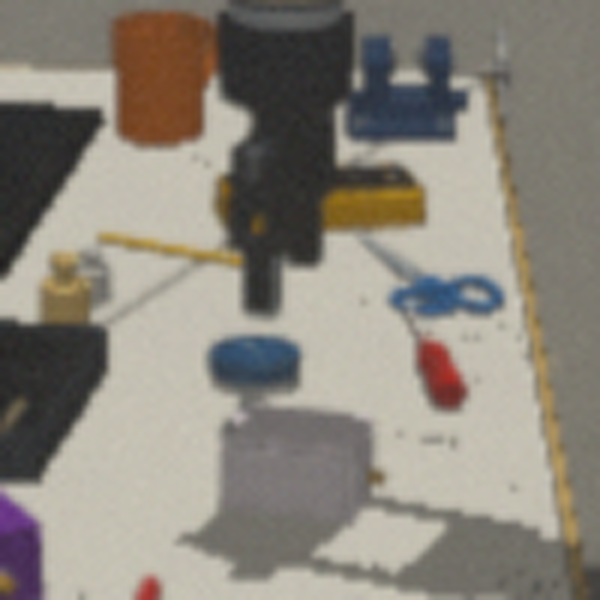

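```bash
python3 -c "
from h import *
plan(.491,-.208,-.026,-.247)"
```

```text
t 8.57 pos [ 0.4992 -0.1476  0.1055] toolz [ 0. -0. -1.] toolyaw 1.322 q6 -1.75 F [ 0.1 -0.3 -0.5] open 0.0849 grip 0.0
roll -0.0017 then mm [ -6.8 -60.5 131.6] rolled x axis [-0.97   0.244 -0.   ]
```

```bash
python3 -m handwheel '[{"tx":-3,"ty":-30,"tz":0,"roll":0},{"tx":-4,"ty":-30,"tz":0,"roll":0},{"tx":0,"ty":0,"tz":25,"roll":0},{"tx":0,"ty":0,"tz":25,"roll":0},{"tx":0,"ty":0,"tz":25,"roll":0},{"tx":0,"ty":0,"tz":20,"roll":0},{"tx":0,"ty":0,"tz":15,"roll":0},{"tx":0,"ty":0,"tz":12,"roll":0},{"tx":0,"ty":0,"tz":10,"roll":0},{"tx":0,"ty":0,"tz":0,"roll":0},{"tx":0,"ty":0,"tz":0,"roll":0}]'
python3 -m handwheel '[{"tx":0,"ty":0,"tz":0,"roll":0},{"tx":0,"ty":0,"tz":0,"roll":0},{"tx":0,"ty":0,"tz":0,"roll":0},{"tx":0,"ty":0,"tz":0,"roll":0},{"tx":0,"ty":0,"tz":0,"roll":0},{"tx":0,"ty":0,"tz":0,"roll":0},{"tx":0,"ty":0,"tz":0,"roll":0}]' 40 60
```

```text
t: 9.48
tool_pos: [0.4909, -0.2085, -0.0266]
tool_rot: [-0.393, -3.116, -0.0]
contact_force: [0.2, 0.8, 0.6]
opening: 0.0847
grip_force: 0.0
t: 10.07
tool_pos: [0.4924, -0.2095, -0.0245]
tool_rot: [0.392, 3.114, -0.004]
contact_force: [-0.4, -1.8, 5.8]
opening: 0.0549
grip_force: 67.3
```

```bash
python3 -m handwheel '[{"tx":0,"ty":0,"tz":-5,"roll":0},{"tx":0,"ty":0,"tz":-10,"roll":0},{"tx":0,"ty":0,"tz":-20,"roll":0},{"tx":0,"ty":0,"tz":-25,"roll":0},{"tx":0,"ty":0,"tz":-20,"roll":0},{"tx":0,"ty":0,"tz":-10,"roll":0},{"tx":0,"ty":0,"tz":0,"roll":0},{"tx":0,"ty":0,"tz":0,"roll":0}]'
python3 - <<'E'
from h import *
s,ds=grab('side','side4');np.set_printoptions(precision=4,suppress=True,linewidth=250)
P=cloud('side',ds);Q=P.reshape(-1,3)
m=(Q[:,0]>.42)&(Q[:,0]<.56)&(Q[:,1]>-.215)&(Q[:,1]<-.15)&(Q[:,2]>.06)&(Q[:,2]<.16)
a=Q[m]
for z in np.arange(.062,.16,.006):
    h=a[abs(a[:,2]-z)<.003];print(round(z,3),len(h),h.min(0)[:2],h.max(0)[:2])
plan(.5108,.1504,.06,.228)
cv2.imwrite('pics/c6.png',cv2.resize(cv2.imread('pics/side4.png')[110:210,290:390],None,fx=6,fy=6,interpolation=cv2.INTER_CUBIC))
E
```

```text
t: 10.73
tool_pos: [0.4906, -0.2078, 0.0631]
tool_rot: [-0.393, -3.116, -0.001]
contact_force: [0.1, -0.0, -5.3]
opening: 0.0548
grip_force: 66.3Traceback (most recent call last):
  File "<stdin>", line 7, in <module>
    return umr_minimum(a, axis, None, out, keepdims, initial, where)
ValueError: zero-size array to reduction operation minimum which has no identity
```

Run:
```python
from h import *
np.set_printoptions(precision=4,suppress=True,linewidth=250)
Q=cloud('side',np.load('pics/side4.npy')).reshape(-1,3)
m=(Q[:,0]>.42)&(Q[:,0]<.57)&(Q[:,1]>-.215)&(Q[:,1]<-.14)&(Q[:,2]>.06)&(Q[:,2]<.18)
a=Q[m]
for z in np.arange(.062,.18,.006):
    h=a[abs(a[:,2]-z)<.003]
    if len(h):print(round(z,3),len(h),h.min(0)[:2],h.max(0)[:2])
plan(.5108,.1504,.06,.228)
```

```text
0.08 1 [ 0.5162 -0.1925] [ 0.5162 -0.1925]
0.086 22 [ 0.448  -0.1987] [ 0.5341 -0.1687]
0.092 37 [ 0.448  -0.2036] [ 0.5339 -0.1668]
0.098 39 [ 0.4481 -0.2015] [ 0.5341 -0.1653]
0.104 36 [ 0.4378 -0.1945] [ 0.534  -0.1656]
0.11 49 [ 0.4378 -0.2129] [ 0.5342 -0.1639]
0.116 35 [ 0.4449 -0.2065] [ 0.5342 -0.1633]
0.122 44 [ 0.445  -0.2136] [ 0.5344 -0.1618]
0.128 44 [ 0.4451 -0.21  ] [ 0.5306 -0.1634]
0.134 81 [ 0.4453 -0.215 ] [ 0.5346 -0.1631]
0.14 14 [ 0.449  -0.2099] [ 0.531  -0.1615]
0.146 6 [ 0.4879 -0.169 ] [ 0.5017 -0.1569]
0.152 9 [ 0.4881 -0.1727] [ 0.5155 -0.1487]
0.158 18 [ 0.4881 -0.1766] [ 0.5156 -0.1423]
0.164 15 [ 0.4848 -0.1785] [ 0.5155 -0.1412]
0.17 12 [ 0.4813 -0.1771] [ 0.5154 -0.1422]
0.176 18 [ 0.4814 -0.1908] [ 0.5155 -0.1433]
t 10.78 pos [ 0.4899 -0.2074  0.062 ] toolz [-0.002  0.002 -1.   ] toolyaw 1.32 q6 -1.86 F [-1.3  0.3 -5.7] open 0.055 grip 66.3
roll -0.4788 then mm [-101.3  343.8    2.5] rolled x axis [-0.974 -0.226  0.002]
```

```bash
python3 -m handwheel '[{"tx":0,"ty":0,"tz":0,"roll":-0.06},{"tx":0,"ty":0,"tz":0,"roll":-0.1},{"tx":0,"ty":0,"tz":0,"roll":-0.1},{"tx":0,"ty":0,"tz":0,"roll":-0.1},{"tx":0,"ty":0,"tz":0,"roll":-0.08},{"tx":0,"ty":0,"tz":0,"roll":-0.04},{"tx":-3.6,"ty":12.3,"tz":0,"roll":0},{"tx":-7.2,"ty":24.6,"tz":0,"roll":0},{"tx":-7.2,"ty":24.6,"tz":0,"roll":0},{"tx":-7.2,"ty":24.6,"tz":0,"roll":0},{"tx":-7.2,"ty":24.6,"tz":0,"roll":0},{"tx":-7.2,"ty":24.6,"tz":0,"roll":0}]'
python3 -m handwheel '[{"tx":-7.2,"ty":24.6,"tz":0,"roll":0},{"tx":-7.2,"ty":24.6,"tz":0,"roll":0},{"tx":-7.2,"ty":24.6,"tz":0,"roll":0},{"tx":-7.2,"ty":24.6,"tz":0,"roll":0},{"tx":-7.2,"ty":24.6,"tz":0,"roll":0},{"tx":-7.2,"ty":24.6,"tz":0,"roll":0},{"tx":-7.2,"ty":24.6,"tz":0,"roll":0},{"tx":-7.2,"ty":24.6,"tz":0,"roll":0},{"tx":-3.6,"ty":12.3,"tz":0,"roll":0},{"tx":0,"ty":0,"tz":0,"roll":0},{"tx":0,"ty":0,"tz":0,"roll":0}]'
python3 - <<'E'
from h import *
np.set_printoptions(precision=4,suppress=True,linewidth=250)
plan(.5108,.1504,-.012,.228)
s,ds=grab('side','side5');Q=cloud('side',ds).reshape(-1,3)
m=(Q[:,0]>.42)&(Q[:,0]<.6)&(Q[:,1]>.13)&(Q[:,1]<.23)&(Q[:,2]>.06)&(Q[:,2]<.18);a=Q[m]
for z in np.arange(.062,.18,.006):
    h=a[abs(a[:,2]-z)<.003]
    if len(h):print(round(z,3),len(h),h.min(0)[:2],h.max(0)[:2])
f=a[(a[:,2]>.09)&(a[:,2]<.103)];k=np.polyfit(f[:,0],f[:,1],1)
for _ in range(3):
    r=f[:,1]-np.polyval(k,f[:,0]);g=abs(r)<.006;k=np.polyfit(f[g,0],f[g,1],1)
print('left face yaw',np.arctan(k[0]),'y at .51',np.polyval(k,.51))
cv2.imwrite('pics/c6.png',cv2.resize(cv2.imread('pics/side5.png')[150:280,270:400],None,fx=4.6,fy=4.6,interpolation=cv2.INTER_CUBIC))
E
```

```text
t: 11.78
tool_pos: [0.4972, -0.0651, 0.0616]
tool_rot: [0.357, -3.118, -0.003]
contact_force: [0.6, 0.5, -5.6]
opening: 0.0548
grip_force: 66.1
t: 12.7
tool_pos: [0.5097, 0.1504, 0.0622]
tool_rot: [0.361, -3.118, 0.001]
contact_force: [-0.2, 0.3, -5.8]
opening: 0.0549
grip_force: 66.1
t 12.7 pos [0.5097 0.1504 0.0622] toolz [-0.003 -0.001 -1.   ] toolyaw 1.8013 q6 -1.65 F [-0.2  0.3 -5.8] open 0.0549 grip 66.1
roll 0.0025 then mm [-1.3 -0.2 74.2] rolled x axis [-0.974 -0.226  0.003]
0.086 39 [0.4632 0.1428] [0.5544 0.1884]
0.092 54 [0.4632 0.1406] [0.5545 0.1912]
0.098 64 [0.4633 0.1399] [0.5545 0.194 ]
0.104 50 [0.4576 0.1383] [0.5545 0.1912]
0.11 62 [0.4576 0.1428] [0.5541 0.1917]
0.116 53 [0.4637 0.145 ] [0.5541 0.1987]
0.122 65 [0.4637 0.1389] [0.5543 0.1937]
0.128 58 [0.4639 0.1503] [0.5537 0.1954]
0.134 173 [0.464  0.1306] [0.5546 0.1971]
0.14 24 [0.4726 0.1302] [0.5539 0.1924]
0.146 3 [0.5005 0.1933] [0.5118 0.1972]
0.152 17 [0.4865 0.1816] [0.515  0.2139]
0.158 36 [0.4865 0.131 ] [0.5254 0.2129]
0.164 16 [0.4865 0.1305] [0.5311 0.2121]
0.17 23 [0.4866 0.1361] [0.531  0.2146]
0.176 29 [0.4894 0.137 ] [0.5309 0.2197]
left face yaw 0.24049942958288287 y at .51 0.1809845766817733
```

View pics/c6.png

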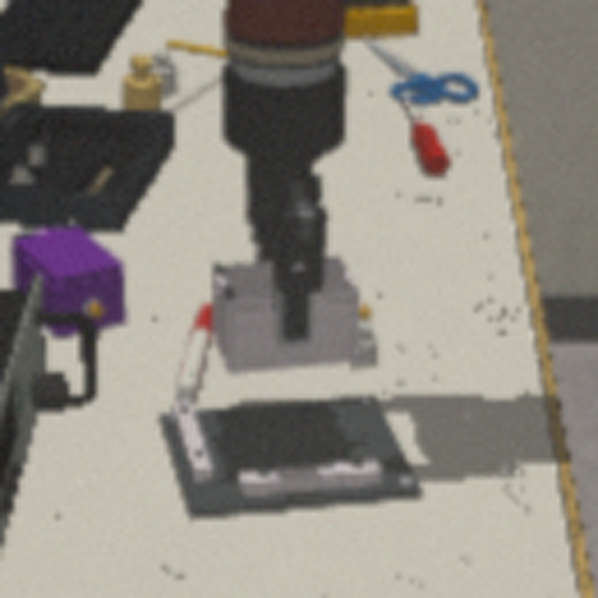

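```bash
python3 -m handwheel '[{"tx":3,"ty":-2,"tz":5,"roll":0},{"tx":0,"ty":0,"tz":15,"roll":0},{"tx":0,"ty":0,"tz":20,"roll":0},{"tx":0,"ty":0,"tz":15,"roll":0},{"tx":0,"ty":0,"tz":10,"roll":0},{"tx":0,"ty":0,"tz":6,"roll":0},{"tx":0,"ty":0,"tz":0,"roll":0},{"tx":0,"ty":0,"tz":0,"roll":0}]'
python3 -m handwheel '[{"tx":0,"ty":0,"tz":2,"roll":0},{"tx":0,"ty":0,"tz":0,"roll":0}]'
python3 -m handwheel '[{"tx":0,"ty":0,"tz":2,"roll":0},{"tx":0,"ty":0,"tz":0,"roll":0}]'
```

```text
t: 13.42
tool_pos: [0.5087, 0.1471, -0.0072]
tool_rot: [-0.358, 3.121, -0.0]
contact_force: [-0.2, 0.3, -5.2]
opening: 0.0548
grip_force: 66.1
t: 13.58
tool_pos: [0.5094, 0.1475, -0.0085]
tool_rot: [-0.359, 3.119, 0.0]
contact_force: [0.6, -0.3, -6.1]
opening: 0.0551
grip_force: 66.1
t: 13.75
tool_pos: [0.5087, 0.1475, -0.0112]
tool_rot: [-0.359, 3.12, -0.0]
contact_force: [0.3, 0.7, -5.4]
opening: 0.0548
grip_force: 66.1
```

```bash
python3 -m handwheel '[{"tx":0,"ty":0,"tz":2,"roll":0},{"tx":0,"ty":0,"tz":0,"roll":0}]'
python3 -m handwheel '[{"tx":0,"ty":0,"tz":2,"roll":0},{"tx":0,"ty":0,"tz":0,"roll":0}]'
python3 -m handwheel '[{"tx":0,"ty":0,"tz":1,"roll":0},{"tx":0,"ty":0,"tz":0,"roll":0}]'
```

```text
t: 13.92
tool_pos: [0.5083, 0.1475, -0.0137]
tool_rot: [0.359, -3.121, 0.0]
contact_force: [0.3, 0.2, -5.3]
opening: 0.055
grip_force: 66.1
t: 14.08
tool_pos: [0.5082, 0.1474, -0.0158]
tool_rot: [0.359, -3.12, 0.0]
contact_force: [-0.8, -0.4, -6.0]
opening: 0.0553
grip_force: 66.1
t: 14.25
tool_pos: [0.5086, 0.1475, -0.0163]
tool_rot: [-0.359, 3.121, -0.0]
contact_force: [0.3, -0.2, -5.0]
opening: 0.0552
grip_force: 66.1
```

```bash
python3 -m handwheel '[{"tx":0,"ty":0,"tz":1,"roll":0},{"tx":0,"ty":0,"tz":0,"roll":0}]'
python3 -m handwheel '[{"tx":0,"ty":0,"tz":1,"roll":0},{"tx":0,"ty":0,"tz":0,"roll":0}]'
python3 -m handwheel '[{"tx":0,"ty":0,"tz":1,"roll":0},{"tx":0,"ty":0,"tz":0,"roll":0}]'
```

```text
t: 14.42
tool_pos: [0.5091, 0.1476, -0.0165]
tool_rot: [-0.359, 3.12, -0.0]
contact_force: [-2.7, -1.0, 2.6]
opening: 0.0551
grip_force: 66.9
t: 14.58
tool_pos: [0.5095, 0.1476, -0.0165]
tool_rot: [-0.359, 3.12, -0.0]
contact_force: [-4.6, 0.1, 6.6]
opening: 0.0552
grip_force: 67.5
t: 14.75
tool_pos: [0.51, 0.1477, -0.0165]
tool_rot: [-0.359, 3.119, -0.0]
contact_force: [-7.3, -1.4, 12.1]
opening: 0.0552
grip_force: 68.1
```

```bash
python3 -m handwheel '[{"tx":0,"ty":0,"tz":-1.2,"roll":0},{"tx":0,"ty":0,"tz":0,"roll":0}]'
python3 -m handwheel '[{"tx":-2,"ty":0,"tz":0,"roll":0},{"tx":-2,"ty":0,"tz":0,"roll":0},{"tx":0,"ty":0,"tz":0,"roll":0}]'
python3 -m handwheel '[{"tx":-2,"ty":0,"tz":0,"roll":0},{"tx":-2,"ty":0,"tz":0,"roll":0},{"tx":0,"ty":0,"tz":0,"roll":0}]'
python3 -m handwheel '[{"tx":-2,"ty":0,"tz":0,"roll":0},{"tx":0,"ty":0,"tz":0,"roll":0}]'
```

```text
t: 14.92
tool_pos: [0.5101, 0.1477, -0.0165]
tool_rot: [-0.359, 3.118, -0.0]
contact_force: [-1.9, -0.1, 7.0]
opening: 0.0548
grip_force: 67.7
t: 15.17
tool_pos: [0.5136, 0.1484, -0.0165]
tool_rot: [-0.359, 3.119, -0.0]
contact_force: [-4.0, 0.2, 8.2]
opening: 0.0552
grip_force: 68.0
t: 15.42
tool_pos: [0.5175, 0.1494, -0.0165]
tool_rot: [-0.359, 3.119, -0.0]
contact_force: [-4.2, -0.9, 8.4]
opening: 0.0549
grip_force: 68.0
t: 15.58
tool_pos: [0.5194, 0.1498, -0.0165]
tool_rot: [-0.359, 3.119, -0.001]
contact_force: [-4.5, -0.4, 8.2]
opening: 0.0549
grip_force: 68.0
```

```bash
python3 -m handwheel '[{"tx":-2,"ty":0,"tz":0,"roll":0},{"tx":0,"ty":0,"tz":0,"roll":0}]'
python3 -m handwheel '[{"tx":-2,"ty":0,"tz":0,"roll":0},{"tx":0,"ty":0,"tz":0,"roll":0}]'
```

```text
t: 15.75
tool_pos: [0.5192, 0.1498, -0.0166]
tool_rot: [0.359, -3.117, 0.002]
contact_force: [-12.9, -2.7, 16.2]
opening: 0.0551
grip_force: 68.7
t: 15.92
tool_pos: [0.5191, 0.1498, -0.0165]
tool_rot: [0.358, -3.112, 0.003]
contact_force: [-21.0, -5.3, 24.0]
opening: 0.0548
grip_force: 69.5
```

```bash
python3 -m handwheel '[{"tx":1,"ty":0,"tz":-1.5,"roll":0},{"tx":0,"ty":2,"tz":0,"roll":0},{"tx":0,"ty":2,"tz":0,"roll":0},{"tx":0,"ty":0,"tz":0,"roll":0}]'
python3 -m handwheel '[{"tx":0,"ty":2,"tz":0,"roll":0},{"tx":0,"ty":2,"tz":0,"roll":0},{"tx":0,"ty":0,"tz":0,"roll":0}]'
python3 -m handwheel '[{"tx":0,"ty":2,"tz":0,"roll":0},{"tx":0,"ty":0,"tz":0,"roll":0}]'
```

```text
t: 16.25
tool_pos: [0.5188, 0.1518, -0.0164]
tool_rot: [0.357, -3.116, 0.007]
contact_force: [-9.2, -10.7, 9.7]
opening: 0.0549
grip_force: 67.9
t: 16.5
tool_pos: [0.518, 0.1555, -0.0164]
tool_rot: [0.357, -3.116, 0.008]
contact_force: [-9.3, -11.0, 9.0]
opening: 0.0546
grip_force: 68.0
t: 16.67
tool_pos: [0.5176, 0.1574, -0.0164]
tool_rot: [0.357, -3.117, 0.008]
contact_force: [-8.9, -11.1, 9.7]
opening: 0.0551
grip_force: 68.0
```

```bash
python3 -m handwheel '[{"tx":0,"ty":1.5,"tz":0,"roll":0},{"tx":0,"ty":0,"tz":0,"roll":0}]'
python3 -m handwheel '[{"tx":0,"ty":1.5,"tz":0,"roll":0},{"tx":0,"ty":0,"tz":0,"roll":0}]'
python3 -m handwheel '[{"tx":0,"ty":1,"tz":0,"roll":0},{"tx":0,"ty":0,"tz":0,"roll":0}]'
```

```text
t: 16.83
tool_pos: [0.5172, 0.1587, -0.0164]
tool_rot: [0.357, -3.116, 0.008]
contact_force: [-8.4, -11.4, 9.6]
opening: 0.0548
grip_force: 68.0
t: 17.0
tool_pos: [0.517, 0.1598, -0.0164]
tool_rot: [0.357, -3.117, 0.009]
contact_force: [-8.8, -12.2, 9.4]
opening: 0.0549
grip_force: 67.9
t: 17.17
tool_pos: [0.517, 0.1598, -0.0163]
tool_rot: [0.357, -3.117, 0.012]
contact_force: [-7.4, -16.7, 10.0]
opening: 0.0549
grip_force: 67.9
```

```bash
python3 -m handwheel '[{"tx":-0.5,"ty":1,"tz":0,"roll":0},{"tx":-0.5,"ty":1,"tz":0,"roll":0},{"tx":0,"ty":0.5,"tz":0,"roll":0},{"tx":0,"ty":0,"tz":0,"roll":0},{"tx":0,"ty":0,"tz":0,"roll":0},{"tx":0,"ty":0,"tz":0,"roll":0}]'
python3 - <<'E'
from h import *
np.set_printoptions(precision=4,suppress=True,linewidth=250)
o=ctrl.get_obs();c,s=np.cos(.228),np.sin(.228);F=np.array(o['contact_force'])
print('F fixture',F[0]*c+F[1]*s,-F[0]*s+F[1]*c,F[2],'torque',o['wrist_torque'])
plan(.517,.16,-.0164,.228)
s_,ds=grab('side','side6');t,dt=grab('top','top6')
Q=cloud('side',ds).reshape(-1,3)
for nm,lo,hi in(('housing',.026,.05),('fence',.0095,.019)):
    m=(Q[:,0]>.45)&(Q[:,0]<.55)&(Q[:,1]>.14)&(Q[:,1]<.225)&(Q[:,2]>lo)&(Q[:,2]<hi);f=Q[m];k=np.polyfit(f[:,0],f[:,1],1)
    for _ in range(4):
        r=f[:,1]-np.polyval(k,f[:,0]);g=abs(r)<.006;k=np.polyfit(f[g,0],f[g,1],1)
    print(nm,g.sum(),'yaw',np.arctan(k[0]),'y at .5',np.polyval(k,.5))
cv2.imwrite('pics/c7.png',cv2.resize(cv2.imread('pics/side6.png')[160:280,270:390],None,fx=5,fy=5,interpolation=cv2.INTER_CUBIC))
E
```

```text
t: 17.67
tool_pos: [0.517, 0.1597, -0.0162]
tool_rot: [0.357, -3.114, 0.02]
contact_force: [-11.7, -25.6, 13.9]
opening: 0.0549
grip_force: 68.4
F fixture -17.197920996769938 -22.267754886191668 13.883116216578204 torque [-3.9532  1.4589 -0.7253]
t 17.67 pos [ 0.517   0.1597 -0.0162] toolz [-0.006 -0.013 -1.   ] toolyaw 1.7993 q6 -1.62 F [-11.7 -25.6  13.9] open 0.0549 grip 68.4
roll 0.0005 then mm [-0.1  0.3  0.2] rolled x axis [-0.974 -0.226  0.008]
housing 166 yaw 0.22039621836328155 y at .5 0.1871696960941872
fence 98 yaw 0.14963972395028835 y at .5 0.19615765456316508
```

View pics/c7.png

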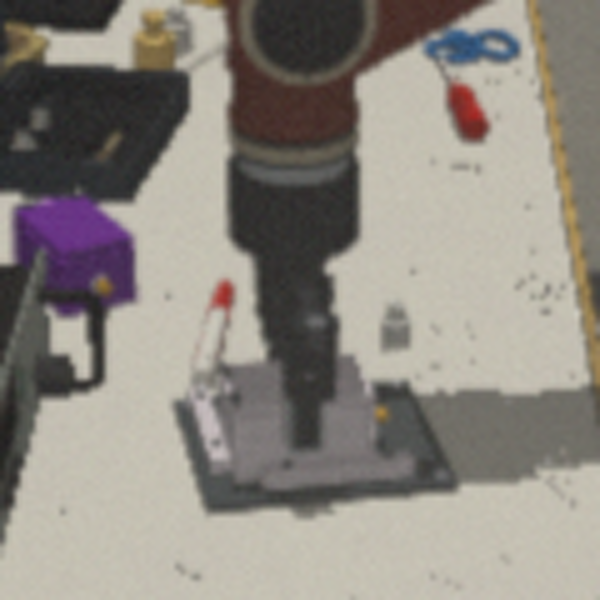

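The housing sits flat and flush to both fences, with the finger just above the left fence. The contact position is within 1 mm of the prediction. The push is about 17 N towards the far fence and 22 N towards the left one. I'll let it settle, check and hand in.

```bash
python3 -m handwheel '[{"tx":0,"ty":0,"tz":0,"roll":0},{"tx":0,"ty":0,"tz":0,"roll":0},{"tx":0,"ty":0,"tz":0,"roll":0},{"tx":0,"ty":0,"tz":0,"roll":0},{"tx":0,"ty":0,"tz":0,"roll":0},{"tx":0,"ty":0,"tz":0,"roll":0}]' && python3 -c "
from station import ctrl
print(ctrl.finish_job())"
```

```text
t: 18.27
tool_pos: [0.517, 0.1597, -0.0162]
tool_rot: [0.357, -3.114, 0.02]
contact_force: [-11.1, -26.0, 14.3]
opening: 0.055
grip_force: 68.4
the job is handed in; nothing more can be done
None
```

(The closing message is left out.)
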